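Feel the depth of a channel in a marble block

TASK

Check the channel cut in the marble block on the bench caliper: slide the caliper's jaw shut until the block is pressed between jaw and fence, then let go of the jaw, pull the tapered feeler blade out of the tool stand and slide it straight down between the jaw and the floor of the channel until it drags snugly on both, without forcing the jaw back open. Finish still holding the blade upright at that depth, and leave the other things on the bench where they are.

Things in the scene. Friction and masses are not known exactly. Their poses are not given: they have to be found in the camera images.
- fixture: bench caliper, fixed to the bench: dark steel bed 140 (x) x 250 (y) x 14 mm with two steel uprights on it, the fence at its -y end and the sliding jaw on its +y side. Origin on the bench surface (underside of the bed); the bed spans x -70..70 and y -90..160 mm in its frame. Its y axis is the direction in which the jaw opens; z is up.
- fence: the caliper's fixed steel upright, 130 (x) x 25 (y) x 55 mm high, standing on the bed (top 69 mm above the bench). Origin at the centre of its underside, axes as the fixture's; the face towards the jaw is at its y = +12.5 mm (fixture y = -60 mm).
- jaw: sliding steel jaw 120 (x) x 50 (y) x 55 mm, top 69 mm above the bench. Origin at the lower edge of its flat front face (top edge bevelled), mid-width; the face is y = 0 in its frame and looks to -y (to the block); axes as the fixture's. Slides along fixture y only, origin starts at +15 to +50 mm (fully open), is shut on the block at about -4 mm; stays where left, 8 N friction either way.
- jaw_handle (a point): centre of the jaw's grip: a dark steel upright 30 (x) x 20 (y) x 35 mm high on the jaw's top, 38 mm behind the jaw's face; the centre is 86.5 mm above the bench, its top 104 mm, its foot 69 mm.
- block: loose white marble block 100 (x) x 56 (y) x 55 mm, 0.7 kg, standing askew on the bed up to 10 mm off the fence, slides at about 4 N, top 69 mm above the bench. Origin under its centre. The face towards the jaw (y = +28) has a channel 50 mm wide (x -25..25), 6 mm deep (floor at y = +22), from top to bottom: with the jaw shut, a slot 50 x 6 mm, 55 mm deep, its mouth bevelled 5 mm on each side.
- channel_mouth (a point): point on the block: middle of the channel's opening at the top of the block, midway between channel floor and shut jaw (block frame 0, +25, +55 mm). Friction of the blade on jaw and block: 0.5 to 0.72.
- stand: fixed wooden tool stand, 160 (x) x 60 (y) x 76 mm high, origin at the centre of its underside. A slot in its middle holds the feeler blade, two round holes 55 mm to either side along its x hold two round steel chisels that stick up to 140 mm above the bench.
- gauge: tapered feeler blade, 0.12 kg: steel, 26 mm wide (x), 70 mm long, 2 mm thick (y) at the tip, growing evenly to 10 mm, under a flat wooden handle 36 (x) x 20 (y) x 50 mm. Origin at the tip, z up to the handle (z 70..120). Starts upright in the stand, tip 6 mm above the bench, axes as the stand's. In the 6 mm slot it drags with its tip about 40 mm below the block's top.
- gauge_grip (a point): point in the handle where it is well gripped across its 20 mm (y): 98 mm above the tip along the blade, 22 mm below the handle's top.
- mallet: wooden stone-carver's mallet standing on its head, handle up, 197 mm high, 94 mm across; bystander, origin at the middle of its foot.
- hammer: hammer lying on the bench, bystander.
- brush: brush lying on the bench, bystander.
- offcut: marble offcut 70 x 50 x 30 mm, bystander, origin under its centre.
- whetstone: grey rubbing stone 100 x 40 x 20 mm, bystander, origin under its centre.
- flat_file: file with wooden handle, 170 mm long along x, lying between stand and caliper, bystander.
- chisel_a: round steel chisel, 12 mm thick, 140 mm long, with a flat top, upright in the stand; bystander, origin at its lower end.
- chisel_b: round steel chisel, 12 mm thick, 132 mm long, upright in the stand; bystander, origin at its lower end.
Not all that is in view belongs to the job. What is shaped like the gauge but pink or yellow is not meant.

How it is judged:
By the outcome, as a careful person would: the job done as asked, in the order asked, and still so for the second after the job is handed in, while the arm keeps its last pose, push and grip.
It also fails if it takes over 64 s, if anything falls off the work surface, if the arm or the gripper's body presses on something with over 40 N, if the wrist force passes 120 N, or if a joint passes its speed limit or range.

ROBOT

A 6-joint arm with a two-finger parallel gripper is mounted at the origin on the work surface. World frame = base frame: x ahead of the robot, y to its left, z up, the work surface at z = 0. Lengths are in m, angles in rad, forces in N, time in s.
With the tool pointing down it reaches from about 0.35 to 0.925 m from the base axis. Payload 6.4 kg.
Tool frame: the origin (TCP) lies at the very end of the fingers, on their centre line; the grasp point (between the pads) lies behind it (robot.grip_depth is the z of the grasp point in the tool frame, in m); z points along the fingers, y is the line along which they close (so a half turn about z gives the same grasp; the last joint's range is limited). The gripper opens to 85 mm and grips with 20 to 120 N. Pads are 22 mm wide; open, the fingers measure 114 mm over their backs; the gripper's body (76 mm by 85 mm) begins 54 mm behind the grasp point. The pads swing forward as they close: fully open they stand 13 mm farther back than shut.
Start: joints at [-0.174, 0.245, 1.558, -0, 1.339, -0.174], TCP at [0.65, 0, 0.231] pointing down, gripper open.
Joint ranges: [-3.13, 3.13], [-1.02, 2.26], [0.13, 2.54], [-0.95, 4.09], [0.21, 2.88], [-2.74, 2.74]. Speed limits (rad/s): [2.57, 2.57, 3.14, 3.14, 3.14, 3.14].

INTERFACE

Orientations are given as [roll, pitch, yaw] about the fixed x, y, z axes, in that order (R = Rz(yaw) Ry(pitch) Rx(roll)).
In Python, from rig import robot, kinematics, status, imaging, workorder gives the robot as it stands. The module is installed in compiled form; this text tells all that it offers. Calls block until the motion is done:
- robot.movep(position, orientation): joint-space move of the TCP to a pose.
- robot.line_to(position, rot=None, speed=0.15, f_stop=None): straight line of the TCP; rot=None keeps the orientation; speed is the mean speed in m/s. With f_stop (N) it stops when the force on the tool has changed by that much, and returns True; else False.
- robot.goto_joints(angles): joint-space move.
- robot.ungrasp() and robot.clamp(): open the fingers fully, or close them until they stop; the grip force is fixed at half the most.
- robot.pause(seconds).
- kinematics.solve_ik(position, orientation): joint angles nearest the present ones, or None.
- status.read_state(): the state.
- imaging.get_image(name): name is "scene" or "side" or "wrist"; returns a dict with "img" (420x560x3 uint8, blue, green, red), "mtx" (3x3 intrinsics, pixels), "R" (3x3) and "t" (3): a world point X has camera coordinates R X + t. Camera axes: x right, y down, z forward; pixel columns grow to the right and rows downward; lengths in m; the calibration is good to about 2 mm. A picture is of the moment at which its call begins. There is no depth.
A pose or a line that the arm cannot do raises robot.PlanningError and nothing moves.
- workorder.close_job(): hands the job in; it is judged then, once.
The state is a dict: "time_s": time; "joint_pos": joint angles; "dq": joint speeds; "tau": joint torques, N m; "tcp_pos": TCP position; "tool_rot": TCP orientation; "contact_force": force on the tool from outside, world axes, zero at the start; "ft_torque": the same for the moment, N m; "opening": finger opening in m; "grasp_force": force on a finger pad.
Only numpy, scipy, OpenCV 4.12 (cv2) and the standard library are available. Lean on these libraries where they do the work, as an engineer would, in place of code of your own. Each camera call takes 0.05 s, during which the arm holds its last target. There are 200 camera calls.

## Working session

There is one attempt and no reset: what is moved stays moved. The work goes in short steps, each a Python script; the robot and the scene stay as the last script left them, time stands still between calls to the robot, and variables do not carry over. Pictures are saved under pics/ and viewed, at most 10 in all, crops included, and the job is handed in when it is done.

```bash
mkdir -p pics
cat > h.py <<'E'
import numpy as np, cv2
from rig import robot, kinematics, status, imaging, workorder
def ray(c,u,v,z):
    d=c["R"].T@np.linalg.solve(c["mtx"],[u,v,1.]); o=-c["R"].T@c["t"]
    return o+d*(z-o[2])/d[2]
def proj(c,X):
    p=c["mtx"]@(c["R"]@np.array(X)+c["t"]); return p[:2]/p[2]
E
python3 - <<'E'
from h import *
import pickle
for n in ("scene","side","wrist"):
    c=imaging.get_image(n); cv2.imwrite(f"pics/{n}0.png",c["img"]); pickle.dump(c,open(f"{n}0.pkl","wb"))
    print(n,-c["R"].T@c["t"],c["R"][2])
print(status.read_state(),robot.grip_depth)
a=[cv2.imread(f"pics/{n}0.png") for n in("scene","side")]
E
```

```text
scene [1.57353411 0.45556961 0.92931802] [-0.72259601 -0.36425847 -0.58751236]
side [ 0.48600469 -1.07870682  0.70606788] [ 0.06194844  0.869527   -0.48998489]
wrist [0.65051462 0.07613497 0.37249856] [-0.00187353 -0.29698893 -0.95487908]
{'time_s': 0.15, 'joint_pos': array([-1.74111276e-01,  2.45713100e-01,  1.55872834e+00,  1.56858457e-05,
        1.33872478e+00, -1.74080336e-01]), 'dq': array([ 0.00068824, -0.00243179, -0.00335949,  0.00125632,  0.00023191,
       -0.00106124]), 'tau': array([ 3.57137314e-04, -4.29984105e+01, -3.26552796e+01, -1.40693478e-04,
        3.52074814e-03,  1.27692519e-05]), 'tcp_pos': array([6.49568159e-01, 7.84789646e-05, 2.30398484e-01]), 'tool_rot': array([-3.14004551e+00, -2.87574359e-04,  1.57076155e+00]), 'contact_force': array([ 0.38651102,  0.0203496 , -0.09027852]), 'ft_torque': array([-0.04999601, -0.05785905, -0.01896226]), 'grasp_force': 0.0, 'opening': 0.08548979191426236} -0.0187
```

View pics/scene0.png

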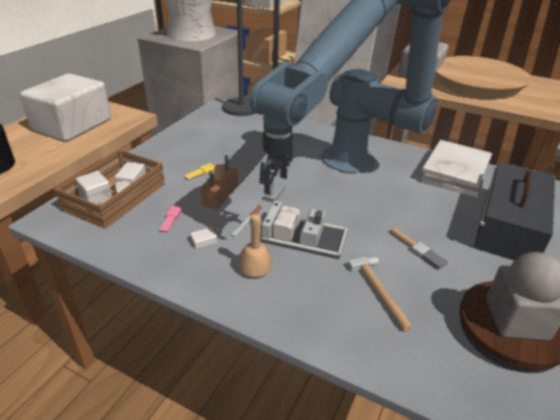

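View pics/side0.png

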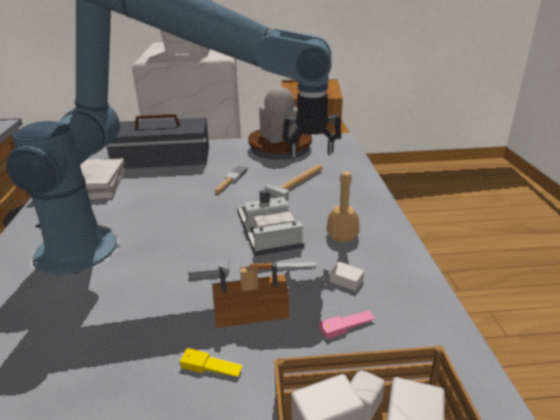

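The side view shows the caliper around (270,220), with the fence nearest, then the block, then the jaw with its dark grip at (265,197). The stand is at (250,300), with the wooden gauge handle at (249,279) between the dark chisels at (223,279) and (275,273). The pink (347,324) and yellow (210,363) lookalikes are lying on the bench and aren't the gauge. Next I'll take closer wrist views.

Run:
```python
from h import *
import pickle
c=pickle.load(open("side0.pkl","rb"))
J=ray(c,265,197,.0865);G=ray(c,249,270,.125);B=ray(c,273,219,.069);print(J,G,B, ray(c,343,235,.03))
rot=[3.14159,0,1.5708]
for n,p in (("w_cal",B+[0,0.0,0]),("w_st",G)):
    robot.movep([p[0],p[1]+.02,.30],rot)
    robot.pause(.2)
    c=imaging.get_image("wrist"); pickle.dump(c,open(n+".pkl","wb")); cv2.imwrite(f"pics/{n}.png",c["img"])
a=[cv2.imread(f"pics/{n}.png") for n in("w_cal","w_st")]
cv2.imwrite("pics/w2.png",cv2.resize(np.vstack(a),None,fx=.71,fy=.71))
print(status.read_state()["time_s"])
```

```text
[0.53005665 0.08065498 0.0865    ] [ 0.47569037 -0.31025574  0.125     ] [ 0.54573821 -0.01596299  0.069     ] [ 0.73185039 -0.05724077  0.03      ]
2.375
```

View pics/w_cal.png

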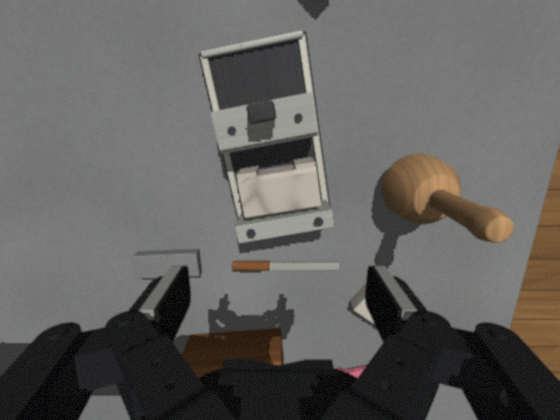

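View pics/w_st.png

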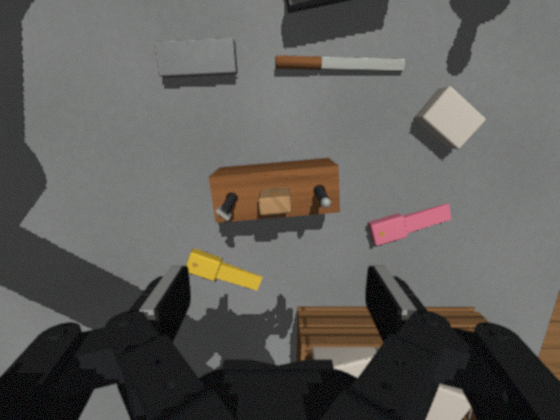

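The wrist view of the caliper shows the fence at (285,225), the block at (278,188) with its channel facing the jaw at (287,168), the jaw at (265,122) and its grip at (261,111). The stand view shows the gauge's tan handle at (274,201), between chisels at (229,207) and (321,195). The pink (410,225) and yellow (225,270) ones are lying flat and are decoys. I'll enlarge both views to get corner pixels and confirm.

Run:
```python
from h import *
a=cv2.imread("pics/w_cal.png")[90:250,200:345]; b=cv2.imread("pics/w_st.png")[150:240,200:350]
def g(im,k,x0,y0):
    o=cv2.resize(im,None,fx=k,fy=k,interpolation=cv2.INTER_CUBIC); o=cv2.convertScaleAbs(o,alpha=1.3)
    for i in range(0,im.shape[1],10): cv2.line(o,(i*k,0),(i*k,6),(0,255,0),1); cv2.putText(o,str(x0+i),(i*k,16),0,.3,(0,255,0))
    for i in range(0,im.shape[0],10): cv2.line(o,(0,i*k),(6,i*k),(0,255,0),1); cv2.putText(o,str(y0+i),(8,i*k+4),0,.3,(0,255,0))
    return o
A=g(a,3,200,90);B=g(b,2,200,150)
B=cv2.copyMakeBorder(B,0,A.shape[0]-B.shape[0],0,0,0)
cv2.imwrite("pics/crop1.png",np.hstack([A,B]))
```

```text
(no output)
```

View pics/crop1.png

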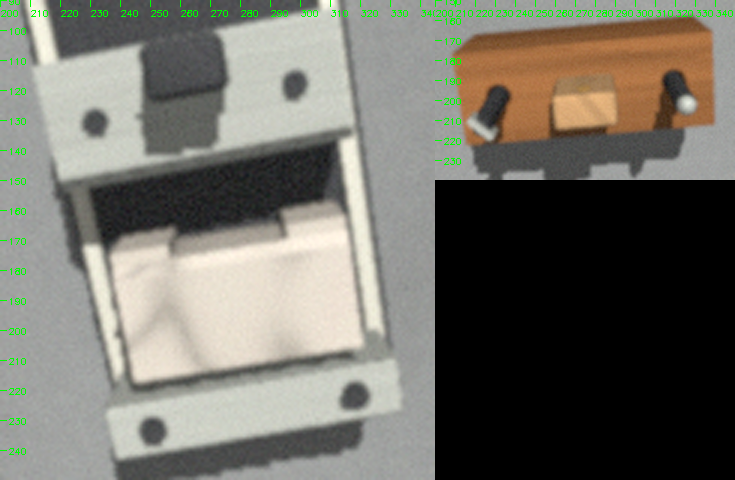

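The crop confirms that the upright tan handle between the chisels is the gauge. Its top face has corners at about (259,197.5), (290,195), (290.5,213.5) and (261,215). The fence's front edge runs (235.7,225.7) to (331,210), and the jaw grip's top centre is about (261.3,113).

Run:
```python
from h import *
import pickle
np.set_printoptions(precision=4,suppress=True)
c=pickle.load(open("w_cal.pkl","rb")); s=pickle.load(open("w_st.pkl","rb"))
L=lambda x,y:(200+x/3,90+y/3)
P=lambda x,y,z:ray(c,*L(x,y),z)
f=[P(*q,.069) for q in((107,407),(393,360),(402,408),(116,460))]
print("fence",*[x[:2] for x in f]); d=f[1]-f[0]+f[2]-f[3]; th=np.arctan2(d[1],d[0]); print("yaw",th,np.linalg.norm(f[1]-f[0]),np.linalg.norm(f[3]-f[0]))
X=np.array([np.cos(th),np.sin(th)]);Y=np.array([-X[1],X[0]])
fc=np.mean(f,0)[:2]; O=fc+Y*.0725; print("fix O",O)
h=[P(*q,.104)[:2] for q in((142,45),(222,38),(226,88),(150,100))]; hc=np.mean(h,0); print("handle",*h,hc,"fixframe",(hc-O)@X,(hc-O)@Y)
for q in ((32,67),(60,185),(355,130)): print("jaw",[(P(*q,.069)[:2]-O)@v for v in(X,Y)])
for q in ((110,255),(345,222),(135,383),(362,347),(178,256),(285,238)): print("block",[(P(*q,.069)[:2]-O)@v for v in(X,Y)])
g=[ray(s,*q,.126)[:2] for q in((259,197.5),(290,195),(290.5,213.5),(261,215))]
print("gauge",*g,np.mean(g,0)); S=lambda x,y:ray(s,200+(x-435)/2,150+y/2,.076)[:2]
t=[S(455,52),S(712,32),S(714,122),S(467,146)]
d=t[1]-t[0]+t[2]-t[3]; print("stand",*t,np.mean(t,0),np.arctan2(d[1],d[0]),np.linalg.norm(d)/2)
```

```text
fence [ 0.4913 -0.0551] [ 0.6149 -0.0336] [ 0.62   -0.0555] [ 0.4942 -0.0802]
yaw 0.18320072638782114 0.12553292937818505 0.025225404824263935
fix O [0.5419 0.0152]
handle [0.5144 0.0927] [0.5425 0.095 ] [0.5439 0.0783] [0.5167 0.0742] [0.5294 0.085 ] fixframe 0.0004085725900629459 0.07094292867623885
jaw [np.float64(-0.059961323737370495), np.float64(0.08304466048059415)]
jaw [np.float64(-0.0600259553474028), np.float64(0.03684101376573169)]
jaw [np.float64(0.060571824810737876), np.float64(0.03645874916394371)]
block [np.float64(-0.046447933751943914), np.float64(0.005210583139917187)]
block [np.float64(0.05131961813606162), np.float64(0.0010072419695828902)]
block [np.float64(-0.04821423333708335), np.float64(-0.051339890605146356)]
block [np.float64(0.05066507485484574), np.float64(-0.05310324428522453)]
block [np.float64(-0.018804873723307868), np.float64(-0.0003285155057873559)]
block [np.float64(0.026054883445059237), np.float64(-0.001010938066695626)]
gauge [ 0.4569 -0.2959] [ 0.4904 -0.293 ] [ 0.4913 -0.314 ] [ 0.4588 -0.3158] [ 0.4744 -0.3047]
stand [ 0.3941 -0.2818] [ 0.551  -0.2693] [ 0.5558 -0.3265] [ 0.3979 -0.3429] [ 0.4747 -0.3051] 0.09184049610420886 0.1580314117833611
```

```bash
cat >> h.py <<'E'
th=.1832; X=np.array([np.cos(th),np.sin(th)]); Y=np.array([-X[1],X[0]]); O=np.array([.5419,.0152])
def W(x,y,z): return np.r_[O+x*X+y*Y,z]
def fx(): 
    p=status.read_state(); q=np.array(p["tcp_pos"][:2])-O; return np.round([q@X*1e3,q@Y*1e3,p["tcp_pos"][2]*1e3,*(np.array(p["contact_force"])),p["opening"]*1e3,p["grasp_force"],p["time_s"]],2)
E
python3 - <<'E'
from h import *
import pickle
r=[np.pi,0,th+np.pi/2]
robot.clamp()
robot.movep(W(0,.118,.16),r); robot.line_to(W(0,.118,.077),speed=.15); print(fx())
print(robot.line_to(W(0,.085,.077),speed=.05,f_stop=4),fx())
print(robot.line_to(W(0,.040,.077),speed=.025,f_stop=30),fx())
robot.pause(.2); print(fx())
robot.line_to(W(0,.075,.077),speed=.1); print(fx())
robot.line_to(W(0,.075,.30),speed=.25)
robot.movep(W(0,.0,.30),r)
robot.pause(.1)
c=imaging.get_image("wrist"); pickle.dump(c,open("w3.pkl","wb"))
cv2.imwrite("pics/w3.png",cv2.resize(c["img"][60:270,180:390],None,fx=2.8,fy=2.8,interpolation=cv2.INTER_CUBIC))
E
```

```text
[  0.74 117.63  77.79   0.34   0.73   0.58  -0.29   0.     5.48]
True [-1.100e-01  9.145e+01  7.700e+01 -1.000e-01 -2.100e-01  6.000e-02
 -7.000e-02  0.000e+00  6.020e+00]
True [-0.96 54.56 76.24  0.15  2.53  1.68 -0.48  1.01  7.59]
[-1.11 54.56 76.04  0.2   1.23  0.49 -0.14  1.05  7.79]
[-0.26 75.3  76.76  0.24 -0.83 -0.61  0.18  0.    8.15]
```

View pics/w3.png

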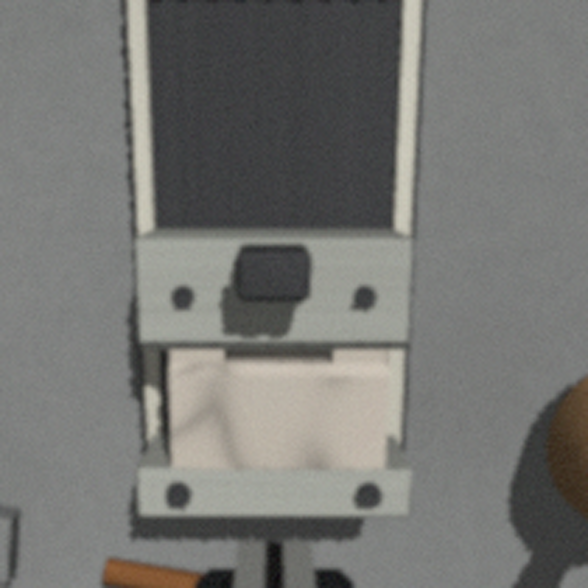

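The jaw is shut after 37 mm of travel, ending at a 30 N stop. The block sits flush on the fence, and the slot's mouth is the dark strip from crop (224,352) to (332,352). I'll measure the slot, then fetch the gauge.

Run:
```python
from h import *
import pickle
c=pickle.load(open("w3.pkl","rb"))
def q(n,x,y,z=.069):
    p=ray(c,180+x/2.8,60+y/2.8,z)[:2]-O; print(n,np.round([p@X*1e3,p@Y*1e3],1))
for a in (("chanL",224,357),("chanR",332,357),("blkL",169,460),("blkR",389,460),("fL",138,468),("fR",410,468),("fbL",138,516),("fbR",410,516),("jawL",138,343),("jawR",410,343),("lip",278,375),("lip2",278,360)): q(*a)
q("handle",272,272,.104)
r=[np.pi,0,.0918]
robot.ungrasp()
g=np.array([.4744,-.3047])
for y in (.0918,.0918-np.pi): 
    j=kinematics.solve_ik([*g,.2],[np.pi,0,y]); k=kinematics.solve_ik([*W(.002,-.007,.15)],[np.pi,0,th+y-.0918]); print(j,k)
```

```text
chanL [-22.3  -7.4]
chanR [26.3 -7.4]
blkL [-48.8 -56.6]
blkR [ 53.9 -56.5]
fL [-63.5 -60.6]
fR [ 63.9 -60.5]
fbL [-64.7 -85. ]
fbR [ 65.1 -84.8]
jawL [-60.7  -1. ]
jawR [61.1 -0.9]
lip [  2.  -15.7]
lip2 [ 2.  -8.8]
handle [-0.6 34.8]
[-7.71992161e-01  7.53146216e-02  1.80806833e+00 -4.44089210e-16
  1.25820970e+00  7.07004166e-01] [-1.92098796e-01  9.09801516e-02  1.88965746e+00 -4.44089210e-16
  1.16095504e+00  1.19549753e+00]
[-0.77199216  0.07531462  1.80806833  0.          1.2582097  -2.43458849] [-0.1920988   0.09098015  1.88965746  0.          1.16095504 -1.94609512]
```

Run:
```python
from h import *
import pickle
g=np.array([.4746,-.3049]); r=[np.pi,0,.0918]
robot.movep([*g,.20],r)
robot.line_to([*g,.0855],speed=.12,f_stop=12); print(fx())
robot.clamp(); robot.pause(.2); print(fx())
print(robot.line_to([*g,.21],speed=.08,f_stop=25),fx())
R=[np.pi,0,th]
robot.movep(W(.002,-.007,.215),R)
robot.line_to(W(.002,-.007,.165),speed=.1)   # tip ~ .086
robot.pause(.2);print(fx(),status.read_state()["tool_rot"])
a=[]
for n in("side","scene","wrist"):
    c=imaging.get_image(n); pickle.dump(c,open(n+"4.pkl","wb"))
    u,v=proj(c,W(.002,-.007,.10)).astype(int); print(n,u,v,proj(c,W(.002,-.007,.086)))
    u=np.clip(u,50,510);v=np.clip(v,50,370)
    a.append(cv2.resize(c["img"][v-50:v+50,u-45:u+45],None,fx=2.9,fy=5.8 if 0 else 2.9,interpolation=cv2.INTER_CUBIC))
cv2.imwrite("pics/c4.png",np.hstack(a))
```

```text
[-1.2400e+02 -3.0308e+02  8.6450e+01 -2.1000e-01 -3.5000e-01  6.1000e-01
  8.5480e+01  0.0000e+00  1.2920e+01]
[-1.2436e+02 -3.0269e+02  8.5780e+01 -5.0000e-01 -2.8000e-01  2.0500e+00
  1.9060e+01  5.8820e+01  1.3730e+01]
False [-1.2469e+02 -3.0222e+02  2.0936e+02  1.6000e-01 -9.0000e-02 -1.2800e+00
  1.9350e+01  5.8570e+01  1.5440e+01]
[ 2.5800e+00 -7.2400e+00  1.6596e+02 -9.0000e-02 -2.1000e-01 -1.5300e+00
  1.9640e+01  5.8540e+01  1.7520e+01] [ 3.14089495e+00 -1.65479710e-03  1.83219214e-01]
side 271 204 [271.97221932 209.12577064]
scene 292 209 [292.44657375 213.31884706]
wrist 277 227 [277.32636794 221.31708898]
```

View pics/c4.png

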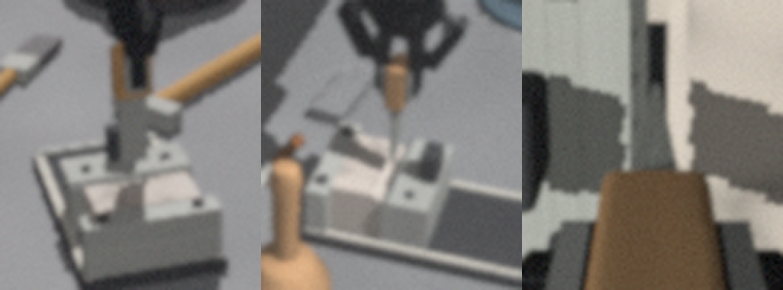

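The gauge hangs upright over the slot, with the tip in line with the dark gap in the wrist crop at (657,70). I'll lower it partway, centre it by light touch, then seat it slowly.

Run:
```python
from h import *
y=-.007
print(robot.line_to(W(.002,y,.128),speed=.04,f_stop=4),fx())
print(robot.line_to(W(.002,y,.118),speed=.02,f_stop=4),fx())
for s in (1,-1):
    t=robot.line_to(W(.002,y+s*.003,.118),speed=.006,f_stop=2.5); f=fx(); print(s,t,f,"FY",f[3:5]@Y)
    robot.line_to(W(.002,y,.118),speed=.01)
robot.pause(.2); f=fx(); print(f,f[3:5]@Y)
```

```text
False [  2.25  -7.08 128.33  -0.28   0.65  -1.65  19.46  58.54  18.74]
False [ 1.8800e+00 -7.0700e+00  1.1784e+02  4.0000e-02 -9.0000e-01 -1.6200e+00
  1.9320e+01  5.8510e+01  1.9390e+01]
1 True [  1.58  -6.96 117.45   0.37  -2.36  -0.2   19.26  59.03  19.67] FY -2.3879126699373923
-1 True [  1.25  -8.21 117.04   0.12  -0.34  -0.88  19.37  59.04  20.38] FY -0.3561715931795486
[  1.9   -7.05 117.88  -0.47  -1.38  -1.95  19.71  59.08  20.92] -1.271283584278238
```

Run:
```python
from h import *
y=-.0076
robot.line_to(W(.002,y,.118),speed=.01); robot.pause(.2); f=fx(); print(f,f[3:5]@Y)
t=robot.line_to(W(.002,y,.100),speed=.008,f_stop=4); f=fx(); print(t,f,f[3:5]@Y)
robot.pause(.4); f=fx(); print(f,f[3:5]@Y)
```

```text
[  2.08  -7.51 118.06  -0.26   0.27  -1.64  19.11  59.11  21.38] 0.31284776302312667
True [  2.23  -7.7  106.87   0.74   0.17   3.    19.57  59.83  22.76] 0.03234423559856086
[  2.15  -7.71 106.74   1.94  -0.35   4.81  19.65  59.82  23.16] -0.6975663020531141
```

Run:
```python
from h import *
a=[]
for n in("side","scene"):
    c=imaging.get_image(n); u,v=proj(c,W(.002,-.007,.09)).astype(int)
    a.append(cv2.resize(c["img"][v-70:v+70,u-65:u+65],None,fx=3,fy=3,interpolation=cv2.INTER_CUBIC))
cv2.imwrite("pics/c5.png",np.hstack(a)); print(fx())
```

```text
[ 2.1600e+00 -7.7200e+00  1.0675e+02  1.2900e+00  3.0000e-02  5.5900e+00
  1.9480e+01  5.9820e+01  2.3260e+01]
```

View pics/c5.png

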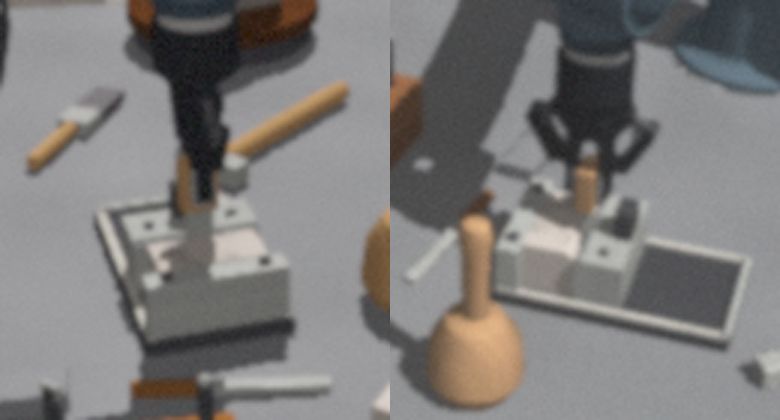

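The blade is upright in the slot, with its handle at crop (585,188) in the scene half. The jaw is still shut against the block, and the tip is about 41 mm down with roughly 7 N of axial drag and almost no side load.

```bash
python3 -c "
from rig import workorder; print(workorder.close_job())"
```

```text
the job is handed in; nothing more can be done
None
```

The job is handed in: the jaw is shut on the block and the feeler blade is held upright in the channel about 41 mm down, dragging at about 7 N with almost no side force; I saw no sign of the jaw reopening, though a shift of a few tenths of a millimetre wouldn't show in the images.

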